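# Flip the reservation tag of a place setting

## Task

The place setting (the cup on the plate) has been reserved: with a fingertip, flip the wooden tag on the stand in front of it right over its hinge, so that it lies flat on the other side and shows its other face. Push it gently (nothing needs to be gripped), do not lift, tip or shove the stand out of its place, leave the other two tags and the pottery and other things as they are, and finish clear of everything.

Things in the scene. Friction and masses are not known exactly. Their poses are not given: they have to be found in the camera images.
- tag_set (a joint): hinge angle of the tag of the place setting (the one to flip), rad: 0 = blade flat on the stand's +y side, raised ring on top (start: 0 to 0.1); 1.57 = blade straight up; 3.14 = flat on the -y side, raised bar on top. Stops at 0 and 3.14. Stiff hinge (about 0.035 N m, more than the tag's weight): the tag stays at any angle where it is left.
- stand_set: tag stand on the robot's side of the place setting; origin under the centre of its base, z up, x along the hinge pin, y along the swing. Loose, about 0.9 kg. Clay base 110 (x) x 150 (y) x 22 mm high; two wooden uprights, 6 mm thick, 36 mm along y, at x = +-43 mm, 88 mm high, hold the hinge pin.
- tag_set_pivot (a point): middle of the hinge pin of that stand, 75 mm above the table; axes as the stand's. Opposite to the blade the tag has a thumb tail, 34 mm wide, reaching 45 mm from the pin, on the stand's -y side at angle 0; pressing it down tips the blade up. Under the tail it is free down to the base.
- tag_set_edge (a point): middle of the blade's free edge of that tag, 76 mm from the pin, mid thickness. The tag is a flat piece of wood 6 mm thick, centred on the pin's height when it lies flat; its square blade is 70 mm wide (along x) and reaches from 6 to 76 mm from the pin. Free underneath, but for thin rest pins close to the uprights.
- plate: round green stoneware plate, 176 mm across, 18 mm high, origin under its centre; it stands on a 10 mm board and carries the cup: the place setting
- cup: green stoneware cup with a handle, 84 mm across, 68 mm high, standing on the plate; origin under its centre
- bowl: dark stoneware bowl, 150 mm across, 65 mm high, alone on a second board; origin under its centre
- jug: green stoneware jug without handle, 104 mm across, 125 mm high, on a third board; origin under its centre
- eggcup: stoneware egg cup standing beside the jug, 48 mm across, 55 mm high; origin under its centre
- stand_bowl: stand like stand_set, in front of the bowl; its tag lies at the stand's +y side, ring up. To be left alone
- tag_bowl_edge (a point): middle of the free edge of its blade, 76 mm from its pin
- stand_jug: stand like stand_set, in front of the jug; its tag already lies at the stand's -y side, bar up. To be left alone
- tag_jug_edge (a point): middle of the free edge of its blade, 76 mm from its pin
Not all that is in view belongs to the job. What is shaped like the stand_set but red is not meant.

How it is judged (in metres and radians):
On the way:
1. the tag of the place setting has been swung up past upright (value of joint tag_set between 1.7 and 2.9 rad).
At the end, for the whole second after the job is handed in: The tag of the place setting lies flat on its other side (joint above 3.0 of 3.14 rad) and at rest; its stand stands upright and at rest within 40 mm of where it was; the other tags' edges are within 20 mm, and the other stands, pottery and egg cup within 25 mm, of where they were (value of joint tag_set above 3 rad and velocity of joint tag_set between -0.05 and 0.05 rad/s and height (world z) of stand_set below 0.004 m and angle between stand_set's own z axis and vertical below 0.05 rad and distance of stand_set from where it was at the start of the episode below 0.04 m and linear speed of stand_set below 0.01 m/s and distance of each of tag_bowl_edge, tag_jug_edge from where it was at the start of the episode below 0.02 m and distance of each of plate, cup, bowl, jug, eggcup, stand_bowl, stand_jug from where it was at the start of the episode below 0.025 m); the robot touches nothing.
It fails at once if the stand of the place setting is lifted, tipped or shoved more than 40 mm (height (world z) of stand_set above 0.012 m or angle between stand_set's own z axis and vertical above 0.2 rad or distance of stand_set from where it was at the start of the episode above 0.04 m).
It fails at once if the stand or its tag is gripped or pressed with more than 60 N (contact force between the fingers and stand_set above 60 N).
It fails at once if another tag, a stand, or the pottery is disturbed (not (distance of each of tag_bowl_edge, tag_jug_edge from where it was at the start of the episode below 0.02 m and distance of each of plate, cup, bowl, jug, eggcup, stand_bowl, stand_jug from where it was at the start of the episode below 0.025 m)).
It also fails if it takes over 45 s, if anything falls off the work surface, if the arm or the gripper's body presses on something with over 40 N, if the wrist force passes 120 N, or if a joint passes its speed limit or range.

## Robot

A 7-joint arm with a two-finger parallel gripper is mounted at the origin on the work surface. World frame = base frame: x ahead of the robot, y to its left, z up, the work surface at z = 0. Lengths are in m, angles in degrees, forces in N, time in s.
With the tool pointing down it reaches from about 0.425 to 0.875 m from the base axis. Payload 4.7 kg.
Tool frame: the origin (TCP) lies at the very end of the fingers, on their centre line; the grasp point (between the pads) lies env.hold_point_z behind it (env.hold_point_z is the distance from the TCP to the grasp point, in m); z points along the fingers, y is the line along which they close (so a half turn about z gives the same grasp; the last joint's range is limited). The gripper opens to 87 mm and grips with 3 to 60 N. Pads are 19 mm wide; open, the fingers measure 117 mm over their backs; the gripper's body (75 mm by 190 mm) begins 51 mm behind the grasp point.
Start: joints at [-67.088, 18.392, -4.016, 83.108, 1.295, 78.541, -3.26], TCP at [0.245, 0.602, 0.223] pointing down, gripper open.
Joint ranges: [-163.93, 163.93], [-17.29, 119.83], [-79.2, 71.16], [3.27, 140.29], [-89.18, 269.18], [5.43, 117.66], [-154.24, 154.24]. Speed limits (degrees/s): [147.25, 147.25, 180, 180, 180, 180, 180].

## Interface

Orientations are given as [roll, pitch, yaw] about the fixed x, y, z axes, in that order (R = Rz(yaw) Ry(pitch) Rx(roll)).
In Python, from cell import env gives the robot as it stands.
- The arm moves only by the shell command python3 -m jog 'ROWS' [FORCE]. ROWS is JSON, a list of rows, each an object with "dp": the shift along the tool's x, y, z in cm, a list of three; "twist": the turn about the tool's z in degrees; "fingers": the opening, from 0 (shut) to 1 (fully open). A call has 1 to 8 rows; each row is the pose to reach, as a shift and turn from the pose commanded when the call began, along the tool's axes at that moment; what a row does not reach only later rows make up. A row lasts 1/8 s, in which the tool goes at most 62.5 mm and 10.7 degrees, less where a joint would pass 70% of its speed; a pose out of reach is approached as far as the arm can. A call with a gripper value outside its range is refused whole. The fingers move at their own pace and stop on an object; FORCE is the grip in N (left out, the last holds). Time passes only in rows, so rows that repeat a pose let the fingers close. It gives the time, the measured TCP pose, the force, the opening and the grip force at its end, in the units of the state.
- env.get_obs(): the state, without advancing time (a new reading comes with each control period).
- env.read_camera(name): name is "scene" or "side" or "wrist"; returns a dict with "pixels" (384x512x3 uint8, blue, green, red), "depth" (384x512 float32, m along the optical axis (not along the pixel's ray), 0 where there is no reading), "fx", "fy", "cx", "cy" (pixels), "rvec" (rotation vector, rad) and "tvec" (3), from world to camera coordinates, as OpenCV has them. Camera axes: x right, y down, z forward; pixel columns grow to the right and rows downward; lengths in m; the calibration is good to about 2 mm. A picture is of the moment at which its call begins.
- env.sign_off(): hands the job in; it is judged then, once.
The state is a dict: "time_s": time; "qpos": joint angles; "joint_velocities": joint speeds; "effort": joint torques, N m; "tool_pos": TCP position; "tool_rot": TCP orientation; "force": force on the tool from outside, world axes, zero at the start; "wrist_torque": the same for the moment, N m; "grip_width": finger opening in m; "grasp_force": force on a finger pad.
Only numpy, scipy, OpenCV 4.12 (cv2) and the standard library are available. Lean on these libraries where they do the work, as an engineer would, in place of code of your own. Each camera call takes 0.05 s, during which the arm holds its last target. There are 200 camera calls.

## Working session

There is one attempt and no reset: what is moved stays moved. The work goes in short steps, Python scripts to look and compute and a shell command to move; the robot and the scene stay as the last step left them, time stands still between calls to the robot, and variables do not carry over. Pictures are saved under pics/ and viewed, at most 10 in all, crops included, and the job is handed in when it is done.

```bash
mkdir -p pics
cat > h.py <<'E'
import numpy as np, cv2
from cell import env
def cam(n):
    c=env.read_camera(n); c['R']=cv2.Rodrigues(np.array(c['rvec'],float))[0]; c['t']=np.array(c['tvec'],float).ravel(); return c
def pts(c):
    v,u=np.mgrid[0:384,0:512]; d=c['depth']
    P=np.stack([(u-c['cx'])/c['fx']*d,(v-c['cy'])/c['fy']*d,d],-1)
    W=(P-c['t'])@c['R']; W[d==0]=np.nan; return W
E
python3 - <<'E'
from h import *
a=[cam('scene'),cam('side')]
for n,c in zip(['scene','side'],a):
    cv2.imwrite(f'pics/{n}0.png',c['pixels']); np.savez(f'{n}0.npz',W=pts(c),p=c['pixels']); print(n,-c['R'].T@c['t'])
o=env.get_obs(); print(o['tool_pos'],o['tool_rot'],o['time_s'],env.hold_point_z)
E
```

```text
scene [ 1.23315523 -0.18548607  0.61156208]
side [ 0.20092793 -1.05938747  0.77411637]
[0.24442747 0.60175518 0.22156722] [-1.79901541e+02  4.78800224e-03  1.57898621e+02] 0.1 0.0187
```

View pics/scene0.png

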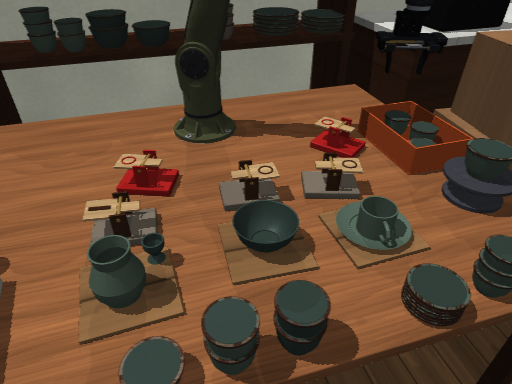

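View pics/side0.png

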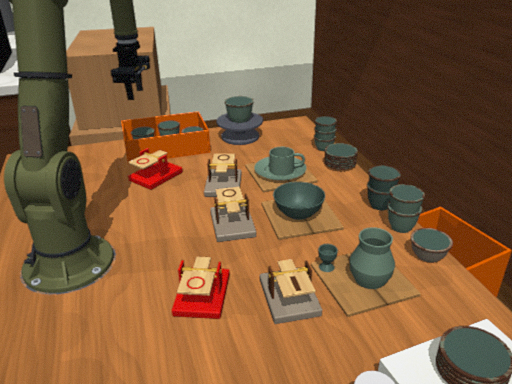

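The scene view shows the target stand (grey) at about (332,180), in front of the plate and cup, with its ring-up blade at (343,164) towards +y. In the side view it is at (223,172). Next I'll measure it.

Run:
```python
from h import *
for n,(u0,u1,v0,v1) in dict(scene=(298,368,148,202),side=(200,248,148,198)).items():
    d=np.load(n+'0.npz'); W=d['W'][v0:v1,u0:u1].reshape(-1,3); p=d['p'][v0:v1,u0:u1].reshape(-1,3).astype(int)
    z=W[:,2]; sat=p.max(1)-p.min(1)
    for name,m in (('base',(abs(z-.022)<.005)&(sat<40)),('tag',(z>.066)&(z<.09)&(p.min(1)>60)),('top',(z>.08)&(z<.1)&(p.max(1)<110))):
        q=W[m]
        if len(q)<5: print(n,name,len(q)); continue
        r=cv2.minAreaRect((q[:,:2]*1000).astype(np.float32))
        print(n,name,len(q),np.nanmean(q,0).round(4),r,'box',cv2.boxPoints(r).round().tolist())
    cv2.imwrite(f'pics/{n}c.png',cv2.resize(d['p'][v0:v1,u0:u1],None,fx=7,fy=7,interpolation=cv2.INTER_CUBIC))
```

```text
scene base 953 [0.4785 0.2563 0.0211] ((472.2982177734375, 263.77081298828125), (149.4451904296875, 108.77169036865234), 70.99911499023438) box [[397.0, 211.0], [499.0, 175.0], [548.0, 317.0], [445.0, 352.0]]
scene tag 444 [0.4821 0.2855 0.0774] ((540.0182495117188, 258.4111328125), (120.72906494140625, 207.73880004882812), 72.14904022216797) box [[423.0, 233.0], [620.0, 169.0], [657.0, 284.0], [460.0, 348.0]]
scene top 108 [0.4972 0.2647 0.0839] ((537.535888671875, 266.38128662109375), (80.57054138183594, 216.76698303222656), 71.30155181884766) box [[422.0, 263.0], [627.0, 193.0], [653.0, 270.0], [448.0, 339.0]]
side base 548 [0.4649 0.26   0.0225] ((469.27471923828125, 261.09869384765625), (148.91616821289062, 104.94025421142578), 70.44789123535156) box [[395.0, 208.0], [494.0, 173.0], [544.0, 314.0], [445.0, 349.0]]
side tag 586 [0.4625 0.2001 0.0793] ((462.1711730957031, 199.12338256835938), (296.89569091796875, 78.4220199584961), 80.29466247558594) box [[398.0, 59.0], [476.0, 46.0], [526.0, 339.0], [449.0, 352.0]]
side top 22 [0.4725 0.2005 0.086 ] ((455.31976318359375, 159.19036865234375), (252.770751953125, 90.00586700439453), 82.60566711425781) box [[394.0, 40.0], [484.0, 28.0], [516.0, 279.0], [427.0, 290.0]]
```

View pics/scenec.png

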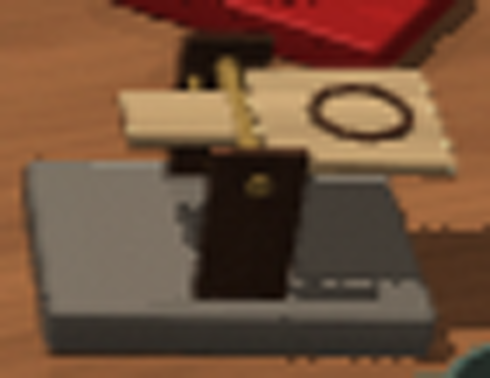

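The stand is at about (0.471, 0.262), yaw about -19°, with the blade towards world +y. Now I'll go above the tail with the fingers shut and the closing line along the hinge.

```bash
python3 -m jog '[{"dp":[-4.3,-3.3,0],"twist":10.5,"fingers":0},{"dp":[-8.5,-6.6,0],"twist":21,"fingers":0},{"dp":[-12.8,-10,0],"twist":31.5,"fingers":0},{"dp":[-17,-13.2,0],"twist":42,"fingers":0},{"dp":[-21.3,-16.6,0],"twist":52.5,"fingers":0},{"dp":[-25.5,-20,0],"twist":63,"fingers":0},{"dp":[-30,-23.2,0],"twist":73.5,"fingers":0},{"dp":[-34,-26.5,0],"twist":84,"fingers":0}]'
python3 -m jog '[{"dp":[0,0,0],"twist":3.2,"fingers":0},{"dp":[0,0,0],"twist":3.2,"fingers":0}]'
python3 - <<'E'
from h import *
o=env.get_obs(); print(o['tool_pos'],o['tool_rot'],o['force'],o['grip_width'],o['time_s'])
c=cam('wrist'); cv2.imwrite('pics/w1.png',c['pixels'])
np.savez('wrist1.npz',W=pts(c),p=c['pixels'])
s=np.array([.471,.2625]);a=np.radians(-19.3);X=np.array([np.cos(a),np.sin(a)]);Y=np.array([-X[1],X[0]])
for l in [(0,-.035),(0,.076),(0,0)]:
    w=np.r_[s+l[0]*X+l[1]*Y,.078]; q=c['R']@w+c['t']; print(l,c['fx']*q[0]/q[2]+c['cx'],c['fy']*q[1]/q[2]+c['cy'])
E
```

```text
time_s: 1.1
tool_pos: [0.4606, 0.2268, 0.2223]
tool_rot: [180.0, 0.0, 73.5]
force: [1.1, 0.3, -0.1]
grip_width: 0.0153
grasp_force: 0.0
time_s: 1.35
tool_pos: [0.4598, 0.2283, 0.2223]
tool_rot: [-180.0, 0.0, 70.7]
force: [0.3, -0.5, -0.3]
grip_width: 0.0017
grasp_force: 0.0
[0.45982441 0.22834768 0.22227663] [-1.79967508e+02  9.10124387e-03  7.06785578e+01] [ 0.34537597 -0.54973811 -0.27570412] 0.001670439540116405 1.35
(0, -0.035) 257.0398330415298 182.24096593096496
(0, 0.076) 256.97889344364364 71.32097492593658
(0, 0) 257.02181815587187 149.4509406527111
```

View pics/w1.png

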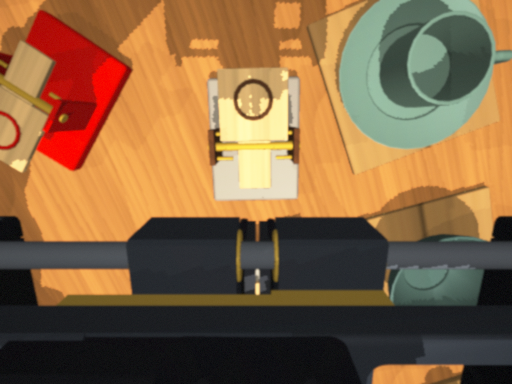

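The wrist picture confirms it. The pin is at (253,147), the tail end at (255,188) and the blade edge at (253,70), about 3 mm to the left of my prediction. Going down on the tail next.

```bash
python3 -m jog '[{"dp":[0,-0.3,3],"twist":0,"fingers":0},{"dp":[0,-0.3,7],"twist":0,"fingers":0},{"dp":[0,-0.3,10.5],"twist":0,"fingers":0},{"dp":[0,-0.3,13],"twist":0,"fingers":0},{"dp":[0,-0.3,13.8],"twist":0,"fingers":0},{"dp":[0,-0.3,14.2],"twist":0,"fingers":0},{"dp":[0,-0.3,14.6],"twist":0,"fingers":0},{"dp":[0,-0.3,15],"twist":0,"fingers":0}]'
python3 -m jog '[{"dp":[0,0,0.4],"twist":0,"fingers":0},{"dp":[0,0,0.8],"twist":0,"fingers":0},{"dp":[0,0,1.2],"twist":0,"fingers":0},{"dp":[0,0,1.6],"twist":0,"fingers":0},{"dp":[0,0,2],"twist":0,"fingers":0},{"dp":[0,0,2.4],"twist":0,"fingers":0},{"dp":[0,0,2.8],"twist":0,"fingers":0},{"dp":[0,0,3],"twist":0,"fingers":0}]'
python3 - <<'E'
from h import *
c=cam('scene'); cv2.imwrite('pics/s2.png',cv2.resize(c['pixels'][90:230,260:440],None,fx=4,fy=4))
E
```

```text
time_s: 2.4
tool_pos: [0.4578, 0.2304, 0.0734]
tool_rot: [179.9, -0.1, 70.7]
force: [0.3, -0.0, 2.5]
grip_width: 0.0006
grasp_force: 0.8
time_s: 3.4
tool_pos: [0.4569, 0.2295, 0.0421]
tool_rot: [-180.0, 0.0, 70.7]
force: [-0.8, -0.2, 1.0]
grip_width: 0.0003
grasp_force: 0.5
```

View pics/s2.png

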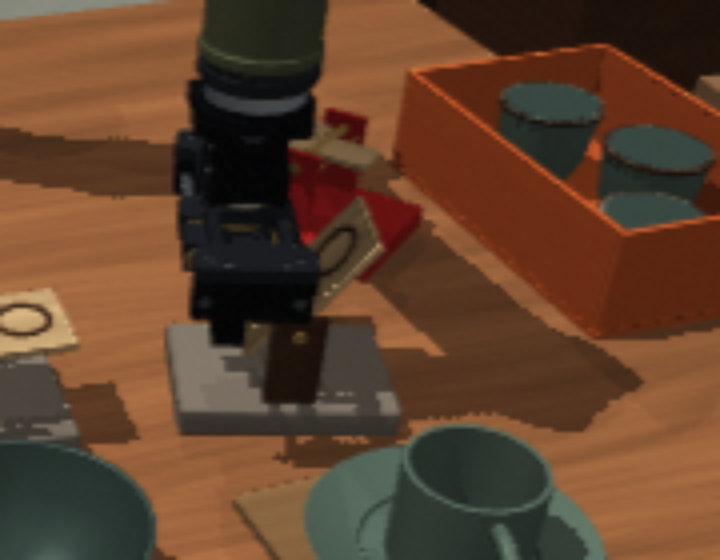

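The blade is tipped up about 50° (edge at (370,215) in the crop). Now I'll lift, cross to the +y side and come down behind the blade.

```bash
python3 -m jog '[{"dp":[0,0,-4],"twist":0,"fingers":0},{"dp":[0,0,-10],"twist":0,"fingers":0},{"dp":[0,0,-16],"twist":0,"fingers":0},{"dp":[5,0,-16],"twist":0,"fingers":0},{"dp":[11,0,-16],"twist":0,"fingers":0},{"dp":[12.5,0,-14],"twist":0,"fingers":0},{"dp":[12.5,0,-9.5],"twist":0,"fingers":0},{"dp":[12.5,0,-7.3],"twist":0,"fingers":0}]'
python3 -m jog '[{"dp":[0,0,0],"twist":0,"fingers":0},{"dp":[-1,0,0],"twist":0,"fingers":0},{"dp":[-2,0,0],"twist":0,"fingers":0},{"dp":[-3,0,0],"twist":0,"fingers":0},{"dp":[-4,0,0],"twist":0,"fingers":0},{"dp":[-4.7,0,0],"twist":0,"fingers":0},{"dp":[-5.4,0,0],"twist":0,"fingers":0},{"dp":[-6,0,0],"twist":0,"fingers":0}]'
python3 - <<'E'
from h import *
c=cam('scene'); cv2.imwrite('pics/s3.png',cv2.resize(c['pixels'][90:230,260:440],None,fx=4,fy=4))
E
```

```text
time_s: 4.45
tool_pos: [0.497, 0.3471, 0.1125]
tool_rot: [-179.9, 0.2, 70.7]
force: [-0.4, -0.5, -0.1]
grip_width: 0.0004
grasp_force: 0.0
time_s: 5.45
tool_pos: [0.4783, 0.2906, 0.1154]
tool_rot: [-180.0, 0.0, 70.7]
force: [0.3, 0.5, 0.7]
grip_width: 0.0007
grasp_force: 0.3
```

View pics/s3.png

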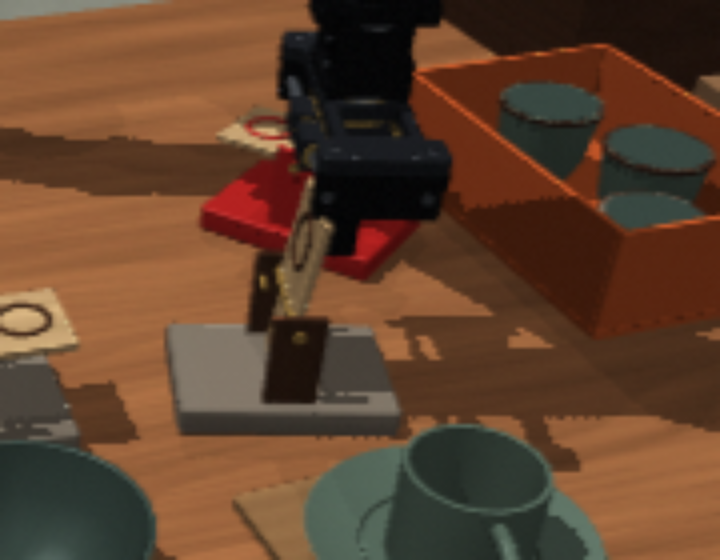

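The blade is now near 70° with the finger behind it. I'll push it past upright, then follow it down.

```bash
python3 -m jog '[{"dp":[-0.8,0,0],"twist":0,"fingers":0},{"dp":[-1.6,0,0],"twist":0,"fingers":0},{"dp":[-2.4,0,0],"twist":0,"fingers":0},{"dp":[-3.2,0,0],"twist":0,"fingers":0},{"dp":[-4,0,0],"twist":0,"fingers":0},{"dp":[-4.8,0,0],"twist":0,"fingers":0},{"dp":[-5.5,0,0],"twist":0,"fingers":0},{"dp":[-6,0,0],"twist":0,"fingers":0}]'
python3 -m jog '[{"dp":[-0.6,0,0.5],"twist":0,"fingers":0},{"dp":[-1.2,0,1],"twist":0,"fingers":0},{"dp":[-1.6,0,1.5],"twist":0,"fingers":0},{"dp":[-1.9,0,2],"twist":0,"fingers":0},{"dp":[-2,0,2.4],"twist":0,"fingers":0},{"dp":[-2,0,2.8],"twist":0,"fingers":0},{"dp":[-2,0,3.1],"twist":0,"fingers":0},{"dp":[-2,0,3.3],"twist":0,"fingers":0}]'
python3 - <<'E'
from h import *
c=cam('scene'); cv2.imwrite('pics/s4.png',cv2.resize(c['pixels'][90:230,260:440],None,fx=4,fy=4))
E
```

```text
time_s: 6.5
tool_pos: [0.4586, 0.234, 0.1156]
tool_rot: [180.0, -0.0, 70.7]
force: [0.6, 1.2, -0.4]
grip_width: 0.0004
grasp_force: 0.2
time_s: 7.5
tool_pos: [0.4521, 0.2156, 0.0824]
tool_rot: [-180.0, 0.0, 70.7]
force: [-0.5, -0.4, 0.2]
grip_width: 0.0004
grasp_force: 0.2
```

View pics/s4.png

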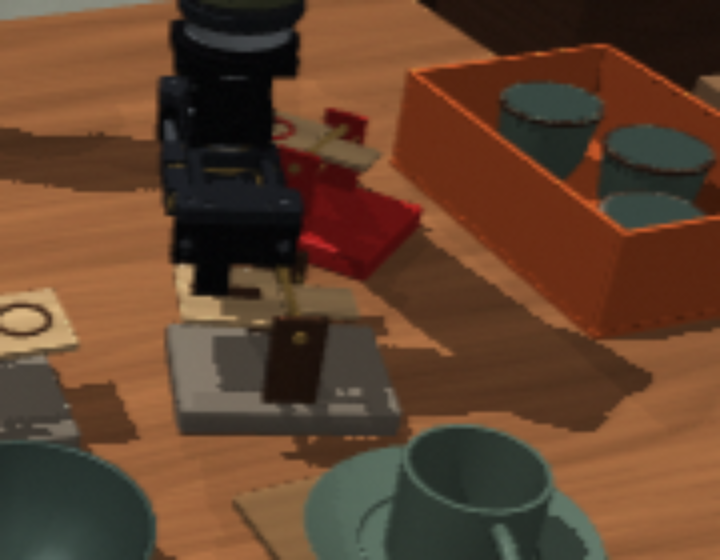

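The tag is over and almost flat (blade at (230,295)). A final gentle press, then I'll retreat and measure.

```bash
python3 -m jog '[{"dp":[-0.5,0,0.2],"twist":0,"fingers":0},{"dp":[-0.5,0,0.3],"twist":0,"fingers":0},{"dp":[-0.5,0,0.4],"twist":0,"fingers":0},{"dp":[-0.5,0,0.5],"twist":0,"fingers":0},{"dp":[-0.5,0,0.5],"twist":0,"fingers":0}]'
python3 -m jog '[{"dp":[-0.5,0,-3],"twist":0,"fingers":0},{"dp":[-0.5,0,-8],"twist":0,"fingers":0},{"dp":[-0.5,0,-14],"twist":0,"fingers":0},{"dp":[-4,0,-17],"twist":0,"fingers":0},{"dp":[-8,0,-18],"twist":0,"fingers":0},{"dp":[-10,0,-18],"twist":0,"fingers":0},{"dp":[-10,0,-18],"twist":0,"fingers":0},{"dp":[-10,0,-18],"twist":0,"fingers":0}]'
python3 - <<'E'
from h import *
s=np.array([.471,.2625]);a=np.radians(-19.3);X=np.array([np.cos(a),np.sin(a)]);Y=np.array([-X[1],X[0]])
c=cam('scene');cv2.imwrite('pics/s5.png',c['pixels'])
W=pts(c);d=W[...,:2]-s;lx,ly,z=d@X,d@Y,W[...,2]
m=(abs(lx)<.03)&(z>.05)&(z<.15)
for lo in np.arange(-.08,.05,.01):
    k=m&(ly>lo)&(ly<lo+.01)
    print(round(lo+.005,3),k.sum(),np.median(z[k]).round(4) if k.any() else '')
q=W[(abs(z-.0215)<.004)&(abs(lx)<.07)&(abs(ly)<.09)]
print(cv2.minAreaRect((q[:,:2]*1000).astype(np.float32)))
E
```

```text
time_s: 8.18
tool_pos: [0.4505, 0.2107, 0.0783]
tool_rot: [-180.0, 0.0, 70.7]
force: [-2.1, -0.9, 5.5]
grip_width: 0.0006
grasp_force: 2.9
time_s: 9.18
tool_pos: [0.4172, 0.1178, 0.2568]
tool_rot: [-180.0, 0.0, 70.8]
force: [0.3, -0.6, 0.0]
grip_width: -0.0
grasp_force: 0.0
-0.075 22 0.0768
-0.065 48 0.0777
-0.055 40 0.0779
-0.045 44 0.0776
-0.035 43 0.0776
-0.025 39 0.0777
-0.015 43 0.0776
-0.005 40 0.0773
0.005 32 0.0784
0.015 30 0.0772
0.025 29 0.077
0.035 30 0.0772
0.045 21 0.0767
((470.3592834472656, 264.1163635253906), (148.7637939453125, 113.04288482666016), 71.98045349121094)
```

View pics/s5.png

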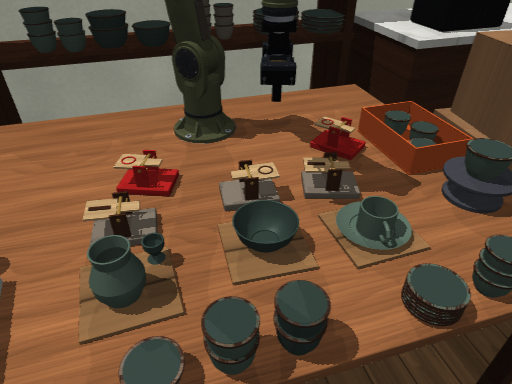

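The tag lies flat on the -y side with the bar up at (320,165), level at 77–78 mm. The stand has not moved, everything else is as it was, and the arm is clear.

```bash
python3 -c "
from cell import env
print(env.sign_off())"
```

```text
the job is handed in; nothing more can be done
None
```

The place-setting tag is flipped over and lies flat on its other side with the bar up; its stand hasn't moved beyond measuring error, nothing else looks disturbed, the arm is clear, and the job is handed in (no verdict was returned).

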